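# Gauge the bores of two dry-bath tube blocks and sort them

### The arm

A 6-joint arm with a two-finger parallel gripper is mounted at the origin on a cart in front of the work surface, level with it; the furniture and walls round the work are solid. World frame = base frame: x ahead of the robot, y to its left, z up, the work surface at z = 0. Lengths are in m, angles in rad, forces in N, time in s.
With the tool pointing down it reaches from about 0.35 to 0.975 m from the base axis. Payload 4.9 kg.
Tool frame: the origin (TCP) lies between the finger pads; the fingertips stand 19 mm ahead of it and the grasp point (between the pads) is the TCP; z points along the fingers, y is the line along which they close (so a half turn about z gives the same grasp; the last joint's range is limited). The gripper opens to 85 mm and grips with 20 to 120 N. Pads are 22 mm wide; open, the fingers measure 114 mm over their backs; the gripper's body (76 mm by 85 mm) begins 54 mm behind the grasp point. The pads swing forward as they close: fully open they stand 13 mm farther back than shut.
Start: joints at [-1.301, 0.053, 1.613, -0, 1.476, -0.119], TCP at [0.237, -0.578, 0.25] pointing down, gripper open.
Joint ranges: [-3.01, 3.01], [-1.01, 2.22], [0.06, 2.58], [-1.02, 4.17], [0.09, 2.62], [-3.14, 3.14]. Speed limits (rad/s): [2.57, 2.57, 3.14, 3.14, 3.14, 3.14].

### API

Orientations are given as a rotation vector (axis times angle).
In Python, from station import ctrl gives the robot as it stands. The module is installed in compiled form; this text tells all that it offers.
- The arm moves only by the tool servo_tool, never from a script. Its argument "increments" is a list that holds one entry, the list of rows, each a list of 5 numbers: the finger opening in cm, from 0 to 8.54, then the shift along the tool's x, y, z in cm, then the turn about the tool's z in degrees. A call has 1 to 5 rows; each row is the pose to reach, as a shift and turn from the pose commanded when the call began, along the tool's axes at that moment; what a row does not reach only later rows make up. A row lasts 1/10 s, in which the tool goes at most 50 mm and 8.59 degrees, less where a joint would pass 70% of its speed; a pose out of reach is approached as far as the arm can. A call with a gripper value outside its range is refused whole. The fingers move at their own pace and stop on an object; "newtons" is the grip in N (left out, the last holds). Time passes only in rows, so rows that repeat a pose let the fingers close. It gives the time, the measured TCP pose, the force, the opening and the grip force at its end, in the units of the state.
- ctrl.get_obs(): the state, without advancing time (a new reading comes with each control period).
- ctrl.get_image(name): name is "side" or "top"; returns a dict with "img" (420x560x3 uint8, red, green, blue), "fx", "fy", "cx", "cy" (pixels), "k1" (the pictures are not rectified: a ray, as slopes to the right and down, at radius r is drawn at 1 + k1 r^2 times it, then the intrinsics apply), "rvec" (rotation vector, rad) and "tvec" (3), from world to camera coordinates, as OpenCV has them. Camera axes: x right, y down, z forward; pixel columns grow to the right and rows downward; lengths in m; the calibration is good to about 2 mm. A picture is of the moment at which its call begins. There is no depth.
- ctrl.finish_job(): hands the job in; it is judged then, once.
The state is a dict: "t": time; "q": joint angles; "dq": joint speeds; "effort": joint torques, N m; "tool_pos": TCP position; "tool_rot": TCP orientation; "contact_force": force on the tool from outside, world axes, zero at the start; "wrist_torque": the same for the moment, N m; "opening": finger opening in m; "grip_force": force on a finger pad.
Only numpy, scipy, OpenCV 4.12 (cv2) and the standard library are available. Lean on these libraries where they do the work, as an engineer would, in place of code of your own. Each camera call takes 0.05 s, during which the arm holds its last target. There are 200 camera calls.

### The job

Test the bore of each of the two aluminium tube blocks with the steel go gauge from the stand, trying it in lightly and by feel, never forcing it: a block is good only if the gauge goes in until its collar rests on the block. Stand good blocks upright in the green tray and blocks that stop the gauge short upright in the red tray; there may be none, one or two of either. Leave the gauge fully home in its stand.

Things in the scene. Friction and masses are not known exactly. Their poses are not given: they have to be found in the camera images.
- gauge: Steel go plug gauge, 99 mm long, round (yaw is free), 0.14 kg, upright with the plug down. Origin: centre of the plug's lower end, z up along it. Plug 16.5 mm diameter, z 0 to 30 mm, 1 mm end chamfer; collar 28 mm diameter, 30 to 35 mm; dark round grip 15 mm diameter with green band, 39 to 95 mm (grasp near 66 mm). Starts in the stand, collar on its top, origin 6 mm above the bench.
- gauge_tip (a point): Centre of the lower end of the gauge's plug (the same point as the gauge's origin). A contact force of more than 40 N between gauge and block counts as forcing it; a force stop of a few newtons at about 12 mm/s stays well below. The gripper holds the gauge by friction.
- gauge_stand: Black square stand 68 x 68 x 36 mm, fixed. Origin: centre of its underside. A vertical hole of 21 mm diameter and 33 mm depth at its centre takes the gauge's plug with play; the collar rests on the top face, 36 mm above the origin.
- block_1: Aluminium tube block 42 x 42 x 50 mm, loose, upright, 0.2 kg. Origin: centre of underside, x and y square to its sides. Bore at its centre: mouth 17.5 mm diameter, 1 mm chamfer, 40 mm deep; a good one takes the whole 30 mm plug until the collar meets the top. Good or tight is drawn anew for each block and cannot be seen: a tight one takes the plug for 12 mm, then stops it dead.
- block_1_mouth (a point): Centre of the mouth of the bore of block_1, in its top face, 50 mm above the block's underside.
- block_2: The second aluminium tube block: same size and look as block_1, good or tight independently of it. (The judge's rules name a hidden point block_N_landg inside each block, whose place tells the judge whether that bore is tight; it is not reported.)
- block_2_mouth (a point): Centre of the mouth of the bore of block_2, in its top face, 50 mm above the block's underside.
- green_tray: Green low tray for good blocks, fixed, 120 mm (its x) x 170 mm (its y), 20 mm high with a rolled rim of 23 mm height, floor 3 mm thick, walls 3 mm. Origin: centre of its underside. Takes two blocks side by side along its y, for instance at y = -38 and +38 mm.
- red_tray: Red low tray for tight (rejected) blocks, fixed, same size and frame as the green one.
- oil_bottle: Small dropper bottle with black dropper cap, 28 mm diameter, 88 mm high, loose, standing behind the work; leave it alone. Origin: centre of its underside.
- sample_cup: Sample cup with yellow lid, 65 mm diameter, 67 mm high, loose, standing behind the work; leave it alone. Origin: centre of its underside.
Mind the look-alikes: they are no part of the job. Leave any orange look-alike of the block_2 alone.

How it is judged:
By the outcome, as a careful person would: the job done as asked, in the order asked, and still so for the second after the job is handed in, with the robot touching nothing.
It also fails if it takes over 72 s, if anything falls off the work surface, if the arm or the gripper's body presses on something with over 40 N, if the wrist force passes 120 N, or if a joint passes its speed limit or range.

## Working session

There is one attempt and no reset: what is moved stays moved. The work goes in short steps, Python scripts to look and compute and a tool call to move; the robot and the scene stay as the last step left them, time stands still between calls to the robot, and variables do not carry over. Pictures are saved under pics/ and viewed, at most 10 in all, crops included, and the job is handed in when it is done.

Besides the shell and the picture viewer there is one more tool, called after ">>>" as name(argument=value, ...), one argument or row to a line, values as JSON. servo_tool: Moves the arm, as the interface text tells. Its arguments: {"type":"object","properties":{"increments":{"type":"array"},"newtons":{"type":"number"}},"required":["increments"]}

```bash
mkdir -p pics
cat > h.py <<'E'
import numpy as np, cv2
from station import ctrl
def cam(n):
    d=ctrl.get_image(n); d['R']=cv2.Rodrigues(np.array(d['rvec'],float))[0]; d['t']=np.array(d['tvec'],float).ravel(); return d
def proj(d,P):
    p=d['R']@np.array(P,float)+d['t']; s=p[:2]/p[2]; s=s*(1+d['k1']*(s@s))
    return np.array([d['fx']*s[0]+d['cx'],d['fy']*s[1]+d['cy']])
def ray(d,u,v):
    m=np.array([(u-d['cx'])/d['fx'],(v-d['cy'])/d['fy']]); s=m.copy()
    for _ in range(30): s=m/(1+d['k1']*(s@s))
    return -d['R'].T@d['t'], d['R'].T@np.array([s[0],s[1],1])
def atz(d,u,v,z):
    c,r=ray(d,u,v); return c+r*(z-c[2])/r[2]
def save(n,img): cv2.imwrite('pics/'+n,cv2.cvtColor(img,cv2.COLOR_RGB2BGR))
E
python3 - <<'E'
from h import *
for n in('top','side'):
    d=cam(n); save(n+'0.png',d['img']); np.save(n+'0.npy',d,allow_pickle=True)
    print(n,-d['R'].T@d['t'],d['R'][2],d['fx'],d['k1'])
o=ctrl.get_obs(); print(o)
E
```

```text
top [0.49056114 0.017251   1.07081374] [ 0.06245736 -0.02191342 -0.99780704] 408.12965715726574 -0.035585190369991096
side [ 0.59312898 -0.91532019  0.65327622] [-0.04363145  0.83369333 -0.55050134] 393.6370072350431 -0.032771015411711284
{'t': 0.1, 'q': array([-1.30097762e+00,  5.33049062e-02,  1.61415485e+00,  3.55163220e-05,
        1.47596571e+00, -1.19002762e-01]), 'dq': array([-0.00131978, -0.00086819, -0.00219097, -0.00108788, -0.00095433,
        0.00157314]), 'effort': array([ 8.13627412e-04, -3.94908285e+01, -3.71359742e+01, -1.33324838e-04,
        3.93962415e-03, -1.52285668e-05]), 'tool_pos': array([ 0.23680476, -0.57784241,  0.24917829]), 'tool_rot': array([-3.08061556e+00, -6.06560448e-01,  1.61422816e-04]), 'contact_force': array([-0.47584425, -0.92886294, -0.94899161]), 'wrist_torque': array([ 0.03505721,  0.00829759, -0.00199371]), 'grip_force': 0.0, 'opening': 0.08537955936984833}
```

View pics/top0.png

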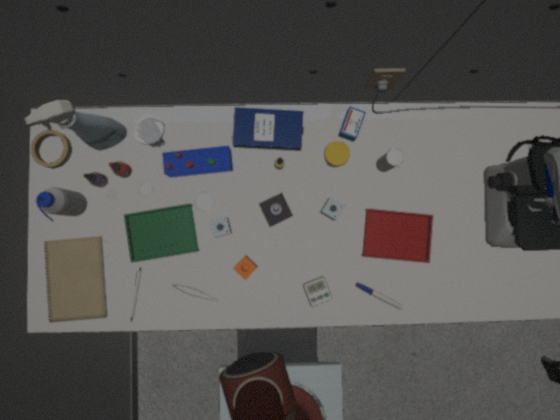

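View pics/side0.png

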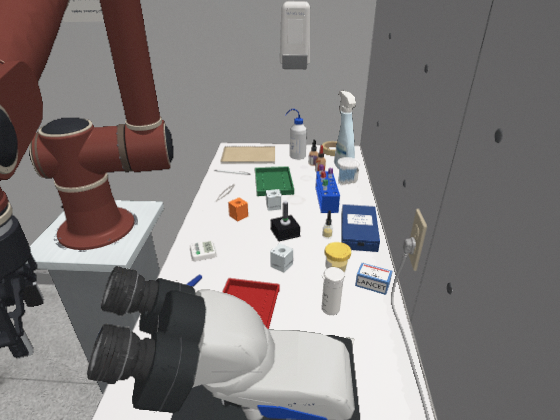

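Candidates: the aluminium blocks are at top (221,227) and (334,208). The look-alikes are the orange block at (245,267) and the white bottle at (394,158). The gauge in its stand is at (276,209). I'll check the choice in one close crop.

Run:
```python
from h import *
d=np.load('top0.npy',allow_pickle=True).item(); s=np.load('side0.npy',allow_pickle=True).item()
f=lambda a,k:cv2.resize(np.clip(a.astype(float)*1.6,0,255).astype(np.uint8),None,fx=k,fy=k,interpolation=cv2.INTER_CUBIC)
T=d['img']
a=np.hstack([f(T[212:244,204:236],8),f(T[192:224,260:292],8),f(T[192:224,318:350],8)])
S=s['img']; g=lambda a:cv2.resize(a,(256,256),interpolation=cv2.INTER_CUBIC)
b=np.hstack([g(S[180:220,254:294]),g(S[195:245,260:310]),g(S[237:277,262:302])])
save('crop.png',np.vstack([a,b]))
for n,u,v,z in [('b1',221,227,.05),('b2',334,208,.05),('st',276,209,.036),('or',245,267,.05),('gt',162,233,.01),('rt',398,236,.01),('oil',279,163,.088),('cup',337,153,.067)]: print(n,atz(d,u,v,z).round(3))
hsv=cv2.cvtColor(T,cv2.COLOR_RGB2HSV)
for n,lo,hi in [('g',(45,90,30),(85,255,255)),('r',(0,120,40),(8,255,255)),('r2',(170,120,40),(180,255,255))]:
    m=cv2.inRange(hsv,lo,hi); m[:180]=0;m[290:]=0; m[:,240:340]=0
    c=max(cv2.findContours(m,0,2)[0],key=cv2.contourArea); r=cv2.minAreaRect(c); bx=cv2.boxPoints(r)
    P=np.array([atz(d,*p,.021) for p in bx])[:,:2]; print(n,r,P.round(3).tolist(),P.mean(0).round(4))
```

```text
b1 [0.51 0.14 0.05]
b2 [ 0.552 -0.144  0.05 ]
st [0.553 0.002 0.036]
or [0.41  0.082 0.05 ]
gt [0.498 0.297 0.01 ]
rt [ 0.478 -0.317  0.01 ]
oil [ 0.662 -0.007  0.088]
cup [ 0.688 -0.153  0.067]
g ((161.97027587890625, 232.4783935546875), (45.956974029541016, 63.11286163330078), 81.02737426757812) [[0.547, 0.384], [0.569, 0.223], [0.453, 0.206], [0.431, 0.365]] [0.4999 0.2947]
r ((397.2992248535156, 235.20904541015625), (65.63841247558594, 46.35430145263672), 5.19442892074585) [[0.43, -0.219], [0.549, -0.234], [0.53, -0.405], [0.411, -0.389]] [ 0.4799 -0.3119]
r2 ((426.50006103515625, 247.50003051757812), (1.4142134189605713, 5.656853675842285), 45.0) [[0.442, -0.38], [0.453, -0.391], [0.45, -0.394], [0.44, -0.383]] [ 0.4462 -0.387 ]
```

View pics/crop.png

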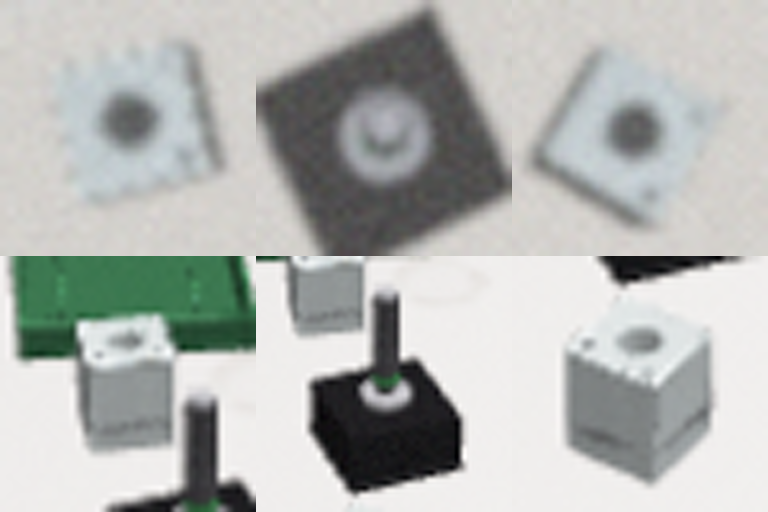

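The crop shows the two aluminium blocks, with bores at top pixels about (219.8,226.6) and (332.8,207.8). The gauge collar in the stand is at about (275.6,208.6). Next I triangulate these with the side view and get the yaws.

```bash
cat >> h.py <<'E'
def tri(dp):
    A=np.zeros((3,3));b=np.zeros(3)
    for d,u,v in dp:
        c,r=ray(d,u,v); r=r/np.linalg.norm(r); M=np.eye(3)-np.outer(r,r); A+=M;b+=M@c
    return np.linalg.solve(A,b)
def yaw(o): R=cv2.Rodrigues(np.array(o['tool_rot'],float))[0]; return np.degrees(np.arctan2(R[1,0],R[0,0])),R
def go(x,y,z,yw=None):
    o=ctrl.get_obs(); w,R=yaw(o); dl=R.T@(np.array([x,y,z])-o['tool_pos'])*100
    t='' if yw is None else [round(((w-a+90)%180)-90,2) for a in np.atleast_1d(yw)]
    print('t',round(o['t'],2),'pos',o['tool_pos'].round(4),'yaw',round(w,2),'q6',round(o['q'][5],2),'inc cm',dl.round(2),'turn',t)
E
python3 - <<'E'
from h import *
d=np.load('top0.npy',allow_pickle=True).item(); s=np.load('side0.npy',allow_pickle=True).item()
def blob(im,u,v,r,thr,dark,rel=True):
    g=cv2.cvtColor(im,cv2.COLOR_RGB2GRAY).astype(float); Y,X=np.mgrid[:g.shape[0],:g.shape[1]]
    k=((X-u)**2+(Y-v)**2)<r*r; w=np.clip(thr-g if dark else g-thr,0,None)*k
    return (X*w).sum()/w.sum(),(Y*w).sum()/w.sum()
g=cv2.cvtColor(d['img'],cv2.COLOR_RGB2GRAY)
for n,u,v,us,vs in [('b1',219.8,226.6,273.1,192.7),('b2',332.8,207.8,281.6,250.)]:
    p=blob(d['img'],u,v,5.5,100,True); print(n,'bore px',np.round(p,2),'g',g[int(v),int(u)],'at z50',atz(d,*p,.05).round(4),'tri',tri([(d,*p),(s,us,vs)]).round(4),'side z50',atz(s,us,vs,.05).round(4))
p=blob(d['img'],275.6,208.6,7,75,False); print('gauge',p,atz(d,*p,.041).round(4),tri([(d,275.6,208.6),(s,284.7,221.1)]).round(4),'side',atz(s,284.7,221.1,.041).round(4),'sidetop',atz(s,285,202.2,.105).round(4))
# yaw via top corners
c=lambda x,y,ox,oy:atz(d,ox+(x+.5)/8-.5,oy+(y+.5)/8-.5,.05)[:2]
for n,q,ox,oy in [('b1',[(60,70),(183,42),(210,170),(92,203)],204,212),('b2',[(605-512,48),(722-512,105),(655-512,215),(540-512,158)],318,192)]:
    P=np.array([c(x,y,ox,oy) for x,y in q]); e=np.roll(P,-1,0)-P
    print(n,P.mean(0).round(4),np.linalg.norm(e,axis=1).round(3),(np.degrees(np.arctan2(e[:,1],e[:,0]))%90).round(1))
go(.553,.0015,.16,[14,-76])
E
```

```text
b1 bore px [219.77 226.57] g 59 at z50 [0.5112 0.1429 0.05  ] tri [0.511  0.1429 0.0503] side z50 [0.5108 0.1434 0.05  ]
b2 bore px [332.81 207.93] g 61 at z50 [ 0.5522 -0.1412  0.05  ] tri [ 0.5524 -0.1413  0.0491] side z50 [ 0.5526 -0.1423  0.05  ]
gauge (np.float64(275.58968963703313), np.float64(208.63808521830614)) [0.5538 0.0026 0.041 ] [0.5537 0.0026 0.0398] side [0.5536 0.0008 0.041 ] sidetop [ 0.5541 -0.003   0.105 ]
b1 [0.5108 0.1409] [0.039 0.041 0.038 0.043] [11.7 11.1 14.5 12.8]
b2 [ 0.552  -0.1401] [0.041 0.041 0.04  0.04 ] [62.8 57.  62.4 57.9]
t 0.1 pos [ 0.2368 -0.5778  0.2492] yaw 22.28 q6 -0.12 inc cm [ 51.22 -41.61   9.01] turn [np.float64(8.28), np.float64(-81.72)]
```

>>> servo_tool(
  increments=[
    [[6,3.7,-3,0,0],[6,7.4,-6,0,0],[6,11.1,-9,0,0],[6,14.8,-12,0,0],[6,18.5,-15,0,0]],
  ],
  newtons=25,
)

```text
t: 0.6
tool_pos: [0.3516, -0.3675, 0.2497]
tool_rot: [-3.082, -0.606, 0.0]
contact_force: [1.1, -0.7, 0.9]
opening: 0.0601
grip_force: 0.0
```

>>> servo_tool(
  increments=[
    [[6,3.7,-3,0,0],[6,7.4,-6,0,0],[6,11.1,-9,0,0],[6,14.8,-12,0,0],[6,18.5,-15,0,0]],
  ],
)

```text
t: 1.1
tool_pos: [0.4659, -0.1585, 0.25]
tool_rot: [3.082, 0.607, -0.0]
contact_force: [0.5, -0.9, -0.2]
opening: 0.0601
grip_force: 0.0
```

>>> servo_tool(
  increments=[
    [[5,3.5,-2.9,1.5,0],[5,7,-5.8,3,0],[4,10.5,-8.7,5,0],[4,14.2,-11.6,7,0],[4,14.2,-11.6,9,0]],
  ],
)

```text
t: 1.6
tool_pos: [0.5543, 0.0049, 0.1594]
tool_rot: [-3.079, -0.615, -0.001]
contact_force: [-1.0, -0.1, 0.1]
opening: 0.0399
grip_force: 0.0
```

```bash
python3 -c "
from h import *
go(.5538,.002,.072)"
```

```text
t 1.6 pos [0.5543 0.0049 0.1594] yaw 22.59 q6 1.05 inc cm [-0.17  0.26  8.74] turn
```

>>> servo_tool(
  increments=[
    [[4,-0.1,0.15,4,0],[4,-0.1,0.15,7,0],[4,-0.1,0.15,8.7,0],[4,-0.1,0.15,8.8,0],[4,-0.1,0.15,8.8,0]],
  ],
)

```text
t: 2.1
tool_pos: [0.5524, -0.001, 0.0721]
tool_rot: [-3.082, -0.607, 0.001]
contact_force: [0.2, -0.3, -0.5]
opening: 0.0402
grip_force: 0.0
```

>>> servo_tool(
  increments=[
    [[0,0,0,0,0],[0,0,0,0,0],[0,0,0,0,0],[0,0,0,0,0],[0,0,0,0,0]],
  ],
  newtons=20,
)

```text
t: 2.6
tool_pos: [0.5534, -0.0002, 0.0741]
tool_rot: [-3.081, -0.606, -0.003]
contact_force: [-2.5, 4.2, 4.9]
opening: 0.014
grip_force: 19.5
```

>>> servo_tool(
  increments=[
    [[4,0,0,0,0],[4,0,0,0,0],[4,0,0,0,-8],[4,0,0,0,-16],[4,0,0,0,-24]],
  ],
)

```text
t: 3.1
tool_pos: [0.5527, -0.0015, 0.0723]
tool_rot: [2.885, 1.242, -0.0]
contact_force: [-0.7, 0.5, -0.4]
opening: 0.0399
grip_force: 0.0
```

>>> servo_tool(
  increments=[
    [[4,0,0,0,-8],[4,0,0,0,-16],[4,0,0,0,-24],[4,0,0,0,-32],[4,0,0,0,-40]],
  ],
)

```text
t: 3.6
tool_pos: [0.5527, -0.0015, 0.0723]
tool_rot: [2.286, 2.154, -0.001]
contact_force: [-0.2, -1.4, 0.1]
opening: 0.0401
grip_force: 0.0
```

>>> servo_tool(
  increments=[
    [[4,0,0,0,-8],[4,0,0,0,-16],[4,0,0,0,-24],[4,0,0,0,-26],[4,0,0,0,-26]],
  ],
)

```text
t: 4.1
tool_pos: [0.5527, -0.0014, 0.0723]
tool_rot: [1.751, 2.608, -0.001]
contact_force: [-1.0, -0.6, -0.8]
opening: 0.0396
grip_force: 0.0
```

>>> servo_tool(
  increments=[
    [[0,0,0,0,0],[0,0,0,0,0],[0,0,0,0,0],[0,0,0,0,0],[0,0,0,0,0]],
  ],
  newtons=30,
)

```text
t: 4.6
tool_pos: [0.5533, -0.0007, 0.0726]
tool_rot: [1.75, 2.608, 0.002]
contact_force: [3.2, 3.7, 0.9]
opening: 0.0144
grip_force: 29.2
```

```bash
python3 -c "
from h import *
o=ctrl.get_obs();print(o['contact_force'],o['wrist_torque'],o['opening'],o['grip_force'])
d=cam('top');save('g1.png',d['img'])
go(.511,.1431,.16)"
```

```text
[3.18617636 3.65278215 0.92001911] [ 0.6451278  -0.62340019 -0.0274579 ] 0.014353208844375165 29.248841106891632
t 4.65 pos [ 0.5533 -0.0007  0.0727] yaw 112.27 q6 -0.53 inc cm [14.91  1.56 -8.73] turn
```

>>> servo_tool(
  increments=[
    [[0,0,0,0,0],[0,0,0,-1,0],[0,0,0,-4,0],[0,0,0,-7,0],[0,2,0.2,-9,0]],
  ],
  newtons=60,
)

```text
t: 5.15
tool_pos: [0.5471, 0.0163, 0.1639]
tool_rot: [1.753, 2.606, -0.004]
contact_force: [0.3, 0.3, -0.4]
opening: 0.0133
grip_force: 59.2
```

>>> servo_tool(
  increments=[
    [[0,4,0.5,0,0],[0,8,1,0,0],[0,12,1.5,0,0],[0,12.9,1.5,0,0],[0,12.9,1.5,2.5,0]],
  ],
)

```text
t: 5.65
tool_pos: [0.5134, 0.1443, 0.1402]
tool_rot: [1.744, 2.607, 0.004]
contact_force: [1.1, 0.2, -1.0]
opening: 0.0136
grip_force: 59.2
```

>>> servo_tool(
  increments=[
    [[0,0,0,0,0],[0,0,0,0,0]],
  ],
)

```text
t: 5.85
tool_pos: [0.511, 0.1423, 0.1363]
tool_rot: [-1.75, -2.607, 0.005]
contact_force: [-0.1, -0.1, -1.6]
opening: 0.0136
grip_force: 59.1
```

```bash
cat > v.py <<'E'
from h import *
import sys
n=sys.argv[1]; x,y,X=map(float,sys.argv[2:5])
o=ctrl.get_obs(); print(o['contact_force'].round(1),o['grip_force'])
go(x,y,.13)
t=cam('top');s=cam('side')
np.save(n+'t.npy',t);np.save(n+'s.npy',s)
a=[]
for d,r in((t,32),(s,32)):
    u,v=proj(d,[x,y,.09]).astype(int); print(u-r,v-r); a.append(cv2.resize(d['img'][v-r:v+r,u-r:u+r],(400,400),interpolation=cv2.INTER_CUBIC))
a[0]=np.clip(a[0]*1.6,0,255).astype(np.uint8)
save(n+'.png',np.hstack(a))
E
python3 v.py h1 .511 .143 0
```

```text
[-0.1 -0.1 -1.6] 59.12288725376129
t 5.85 pos [0.511  0.1423 0.1363] yaw 112.25 q6 -0.26 inc cm [0.07 0.03 0.63] turn 
185 194
241 149
```

View pics/h1.png

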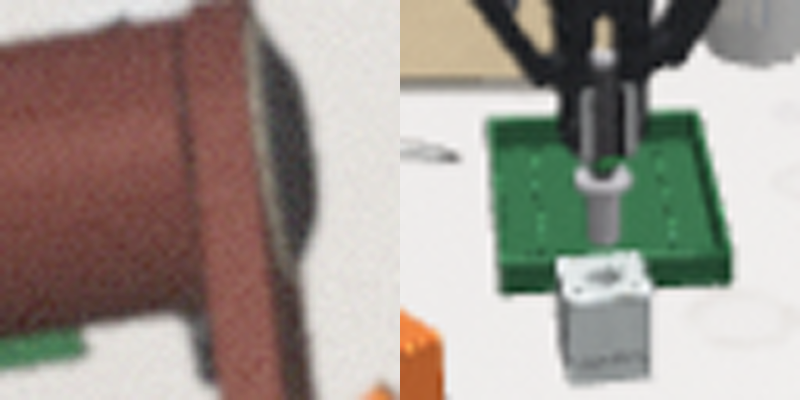

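The side view shows the gauge hanging upright over block 1. The tip is at crop (603,240) and the bore at (606,277), nearly aligned laterally. I'll refine this to sub-pixel.

Run:
```python
from h import *
s=np.load('h1s.npy',allow_pickle=True).item(); o=ctrl.get_obs(); I=s['img'].astype(float)
for r in range(183,188): print(r,I[r,268:281].mean(-1).round(0), (I[r,268:281,0]).round(0))
for r in range(190,197): print(r,I[r,266:282].mean(-1).round(0))
x,y,z=o['tool_pos']
tip=z-.0666
for dz in (.005,.015): 
    p=proj(s,[x,y,tip+dz]); print('plug axis expected at row',p)
print('tip',proj(s,[x,y,tip]),'bore at cam est',proj(s,[.511,.143,.05]), 'dpx/dx',proj(s,[x+.01,y,tip])-proj(s,[x,y,tip]),'dpx/dy',proj(s,[x,y+.01,tip])-proj(s,[x,y,tip]))
```

```text
183 [ 88.  87.  85. 103. 113. 120. 130. 136. 102.  89.  85.  87.  89.] [ 61.  61.  62.  99. 114. 119. 130. 135.  84.  62.  58.  60.  63.]
184 [ 88.  87.  83. 102. 113. 121. 130. 135. 103.  87.  89.  86.  86.] [ 61.  60.  61.  98. 113. 120. 129. 134.  86.  60.  62.  59.  60.]
185 [ 87.  87.  82. 100. 112. 119. 131. 133. 101.  90.  87.  89.  87.] [ 61.  61.  60.  96. 112. 118. 130. 133.  84.  63.  60.  62.  61.]
186 [ 88.  85.  83. 100. 112. 120. 131. 134. 101.  88.  87.  86.  88.] [ 61.  58.  61.  97. 112. 120. 130. 133.  83.  62.  60.  59.  62.]
187 [ 86.  85.  86.  96. 110. 122. 138. 122.  95.  88.  85.  87.  84.] [ 59.  57.  60.  85. 109. 121. 137. 115.  73.  62.  58.  60.  57.]
190 [191. 215. 193. 198. 203. 208. 212. 214. 213. 221. 222. 218. 225. 168.
  93.  71.]
191 [226. 233. 226. 226. 227. 229. 223. 217. 193. 217. 207. 222. 226. 200.
 105.  54.]
192 [207. 228. 229. 228. 222. 199. 181. 168. 146. 163. 191. 222. 227. 202.
 106.  52.]
193 [141. 220. 229. 227. 206. 171. 155. 143. 134. 128. 187. 223. 228. 220.
 165.  84.]
194 [ 96. 221. 229. 228. 223. 205. 198. 178. 168. 201. 219. 227. 200. 223.
 230. 127.]
195 [102. 229. 220. 178. 219. 226. 225. 222. 221. 227. 222. 224. 217. 230.
 236. 187.]
196 [127. 183. 227. 230. 242. 236. 224. 215. 206. 181. 160. 156. 163. 176.
 179. 214.]
plug axis expected at row [273.50627521 185.34568088]
plug axis expected at row [273.47660716 182.4498776 ]
tip [273.52101942 186.78380145] bore at cam est [273.160003   192.76270218] dpx/dx [3.25730325 0.09119077] dpx/dy [ 0.23086315 -1.56088301]
```

>>> servo_tool(
  increments=[
    [[0,0,0,0.6,0],[0,0,0,1.2,0],[0,0,0,1.6,0],[0,0,0,1.6,0],[0,0,0,1.6,0]],
  ],
)

```text
t: 6.45
tool_pos: [0.5118, 0.1432, 0.1211]
tool_rot: [-1.75, -2.608, 0.001]
contact_force: [-0.2, 0.0, -1.2]
opening: 0.0134
grip_force: 59.1
```

>>> servo_tool(
  increments=[
    [[0,0,0,0.12,0],[0,0,0,0.24,0],[0,0,0,0.36,0],[0,0,0,0.48,0],[0,0,0,0.6,0]],
  ],
)

```text
t: 6.95
tool_pos: [0.512, 0.1432, 0.1154]
tool_rot: [1.75, 2.609, -0.0]
contact_force: [-0.2, -1.3, 0.2]
opening: 0.0133
grip_force: 59.1
```

>>> servo_tool(
  increments=[
    [[0,0,0,0.12,0],[0,0,0,0.24,0],[0,0,0,0.36,0]],
  ],
)

```text
t: 7.25
tool_pos: [0.5118, 0.1431, 0.1116]
tool_rot: [-1.75, -2.609, 0.001]
contact_force: [-0.3, -1.1, -0.8]
opening: 0.0135
grip_force: 59.1
```

>>> servo_tool(
  increments=[
    [[0,0,0,0.12,0],[0,0,0,0.24,0],[0,0,0,0.36,0],[0,0,0,0.48,0],[0,0,0,0.6,0]],
  ],
)

```text
t: 7.75
tool_pos: [0.5119, 0.1432, 0.1056]
tool_rot: [1.75, 2.609, -0.0]
contact_force: [-0.8, -2.2, -0.3]
opening: 0.0137
grip_force: 59.2
```

>>> servo_tool(
  increments=[
    [[0,0,0,0.1,0],[0,0,0,0.2,0],[0,0,0,0.3,0]],
  ],
)

```text
t: 8.05
tool_pos: [0.5123, 0.1432, 0.1041]
tool_rot: [1.75, 2.609, -0.0]
contact_force: [-4.7, -2.5, 11.3]
opening: 0.0132
grip_force: 60.1
```

The gauge stopped dead at about 12 mm with 11 N, so block 1 is tight. I withdraw and go to block 2.

>>> servo_tool(
  increments=[
    [[0,0,0,-0.5,0],[0,0,0,-1.5,0],[0,0,0,-2.5,0],[0,0,0,-4.2,0],[0,0,0,-4.2,0]],
  ],
)

```text
t: 8.55
tool_pos: [0.514, 0.1438, 0.1482]
tool_rot: [1.748, 2.605, 0.007]
contact_force: [0.8, -0.7, -2.1]
opening: 0.0135
grip_force: 59.0
```

```bash
python3 -c "
from h import *
o=ctrl.get_obs();print(o['contact_force'])
go(.5527,-.1415,.14)"
```

```text
[ 0.82029867 -0.73568054 -2.14760644]
t 8.55 pos [0.514  0.1438 0.1482] yaw 112.28 q6 -0.26 inc cm [-27.87  -7.24   0.81] turn
```

>>> servo_tool(
  increments=[
    [[0,-4.4,-1.1,0,0],[0,-8.8,-2.2,0,0],[0,-13.2,-3.3,0,0],[0,-17.6,-4.4,0,0],[0,-22,-5.5,0,0]],
  ],
)

```text
t: 9.05
tool_pos: [0.5444, -0.0828, 0.1446]
tool_rot: [1.75, 2.609, 0.001]
contact_force: [1.4, 0.1, -1.8]
opening: 0.0135
grip_force: 58.9
```

>>> servo_tool(
  increments=[
    [[0,-3.5,-0.8,0,0],[0,-5.9,-1.5,0,0],[0,-5.9,-1.5,0.5,0],[0,-5.9,-1.5,0.8,0],[0,-5.9,-1.5,0.8,0]],
  ],
)

```text
t: 9.55
tool_pos: [0.5521, -0.1402, 0.1354]
tool_rot: [-1.748, -2.607, -0.0]
contact_force: [-0.7, 0.3, -1.4]
opening: 0.0134
grip_force: 59.0
```

>>> servo_tool(
  increments=[
    [[0,0,0,0,0],[0,0,0,0,0]],
  ],
)

```text
t: 9.75
tool_pos: [0.5529, -0.1405, 0.1368]
tool_rot: [1.749, 2.61, 0.0]
contact_force: [0.0, -0.4, -1.9]
opening: 0.0136
grip_force: 59.0
```

```bash
python3 v.py h2 .5525 -.1415 0
python3 - <<'E'
from h import *
s=np.load('h2s.npy',allow_pickle=True).item(); o=ctrl.get_obs(); I=s['img'].astype(float)
x,y,z=o['tool_pos']; tip=z-.0666
p=proj(s,[x,y,tip]); b=proj(s,[.5525,-.1415,.05]); print('tip',p,'mid',proj(s,[x,y,tip+.012]),'bore',b)
c=int(p[0]);print(c-7)
for r in range(int(p[1])-6,int(p[1])+2): print(r,I[r,c-7:c+8].mean(-1).round(0))
for r in range(int(b[1])-3,int(b[1])+4): print(r,I[r,c-7:c+8].mean(-1).round(0))
E
```

```text
[ 0.  -0.4 -1.9] 58.95835340023041
t 9.75 pos [ 0.5529 -0.1405  0.1368] yaw 112.36 q6 -0.77 inc cm [-0.08 -0.08  0.68] turn 
303 174
249 204
tip [281.83565122 243.06964011] mid [281.84801287 239.13721894] bore [281.5762548  249.78866013]
274
237 [238. 157.  59.  26.  47.  96. 109. 116. 120. 131. 137.  79.  30.  28.
  27.]
238 [238. 226. 147.  58.  44.  95. 110. 118. 124. 131. 137.  86.  44.  32.
  29.]
239 [238. 238. 226. 114.  52.  94. 109. 117. 122. 132. 135.  80.  67. 108.
 156.]
240 [238. 238. 238. 157.  74.  97. 111. 116. 122. 131. 137. 178. 211. 221.
 228.]
241 [238. 238. 238. 226. 165. 117. 109. 117. 123. 131. 136. 204. 235. 238.
 239.]
242 [238. 237. 238. 239. 191. 124. 111. 118. 123. 131. 133. 205. 235. 239.
 238.]
243 [238. 238. 238. 238. 199. 142. 116. 117. 123. 131. 169. 226. 237. 238.
 239.]
244 [238. 238. 238. 229. 225. 215. 189. 147. 159. 150. 210. 236. 239. 239.
 239.]
246 [238. 237. 233. 231. 229. 228. 228. 229. 228. 226. 225. 227. 223. 229.
 231.]
247 [238. 233. 227. 228. 229. 228. 229. 229. 225. 224. 226. 226. 224. 224.
 227.]
248 [235. 229. 226. 227. 232. 219. 192. 181. 174. 174. 192. 222. 227. 227.
 227.]
249 [231. 230. 229. 227. 207. 182. 160. 147. 137. 134. 141. 197. 225. 227.
 227.]
250 [177. 223. 230. 227. 190. 165. 153. 146. 138. 131. 122. 180. 223. 227.
 226.]
251 [203. 227. 230. 229. 211. 182. 159. 144. 137. 131. 156. 209. 225. 226.
 227.]
252 [229. 228. 230. 228. 225. 219. 191. 195. 192. 207. 217. 226. 228. 226.
 232.]
```

View pics/h2.png

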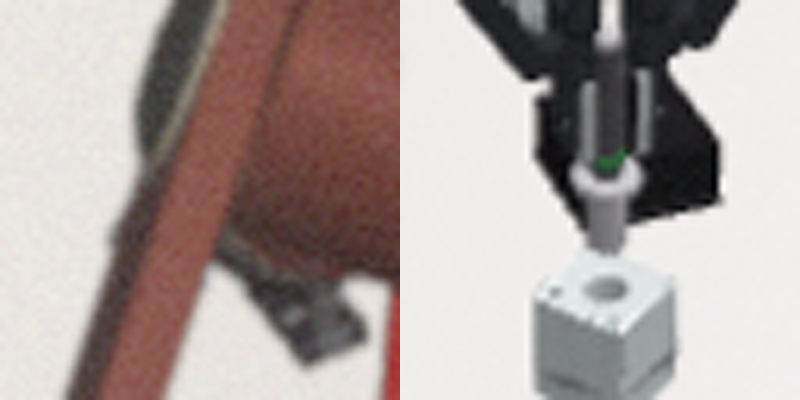

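Side view: the plug centre is at column 281.5 and the bore centre at 281.5, so they are aligned. I descend.

>>> servo_tool(
  increments=[
    [[0,-0.03,0,0.6,0],[0,-0.03,0,1.2,0],[0,-0.03,0,1.6,0],[0,-0.03,0,1.6,0],[0,-0.03,0,1.6,0]],
  ],
)

```text
t: 10.35
tool_pos: [0.5528, -0.1417, 0.1204]
tool_rot: [-1.75, -2.608, 0.0]
contact_force: [0.6, 0.7, -1.2]
opening: 0.0134
grip_force: 59.0
```

>>> servo_tool(
  increments=[
    [[0,0,0,0.12,0],[0,0,0,0.24,0],[0,0,0,0.36,0],[0,0,0,0.48,0],[0,0,0,0.6,0]],
  ],
)

```text
t: 10.85
tool_pos: [0.553, -0.1417, 0.1146]
tool_rot: [-1.75, -2.609, -0.0]
contact_force: [0.2, -0.8, -1.7]
opening: 0.0136
grip_force: 59.0
```

>>> servo_tool(
  increments=[
    [[0,0,0,0.12,0],[0,0,0,0.24,0],[0,0,0,0.36,0]],
  ],
)

```text
t: 11.15
tool_pos: [0.553, -0.1417, 0.111]
tool_rot: [-1.75, -2.609, -0.0]
contact_force: [0.2, -1.0, -0.2]
opening: 0.0134
grip_force: 59.0
```

>>> servo_tool(
  increments=[
    [[0,0,0,0.12,0],[0,0,0,0.24,0],[0,0,0,0.36,0],[0,0,0,0.48,0],[0,0,0,0.56,0]],
  ],
)

```text
t: 11.65
tool_pos: [0.553, -0.1417, 0.1054]
tool_rot: [-1.75, -2.609, 0.0]
contact_force: [-0.3, 0.3, -1.4]
opening: 0.0132
grip_force: 59.0
```

>>> servo_tool(
  increments=[
    [[0,0,0,0.1,0],[0,0,0,0.2,0],[0,0,0,0.3,0]],
  ],
)

```text
t: 11.95
tool_pos: [0.5534, -0.142, 0.1039]
tool_rot: [1.75, 2.608, -0.0]
contact_force: [-3.9, 0.5, 8.9]
opening: 0.0134
grip_force: 60.0
```

Block 2 also stopped dead at 12 mm, so both are tight. Now I find the stand centre for returning the gauge.

>>> servo_tool(
  increments=[
    [[0,0,0,-0.5,0],[0,0,0,-1.5,0],[0,0,0,-2.5,0],[0,0,0,-4.2,0],[0,0,0,-4.2,0]],
  ],
)

```text
t: 12.45
tool_pos: [0.5549, -0.1425, 0.1481]
tool_rot: [1.747, 2.604, 0.002]
contact_force: [0.2, 0.4, -0.2]
opening: 0.0138
grip_force: 59.1
```

Run:
```python
from h import *
d=np.load('top0.npy',allow_pickle=True).item()
g=cv2.cvtColor(d['img'],cv2.COLOR_RGB2GRAY); m=(g<75).astype(np.uint8); m[:185]=0;m[235:]=0;m[:,:250]=0;m[:,300:]=0
c=max(cv2.findContours(m,0,2)[0],key=cv2.contourArea); b=cv2.boxPoints(cv2.minAreaRect(c))
P=np.array([atz(d,*p,.036)[:2] for p in b]); print(P.round(4).tolist(),P.mean(0),np.linalg.norm(np.roll(P,-1,0)-P,axis=1))
m=cv2.moments(c); print(atz(d,m['m10']/m['m00'],m['m01']/m['m00'],.036))
go(.5545,.002,.13)
```

```text
[[0.5667, 0.0445], [0.5937, -0.012], [0.5371, -0.0388], [0.5103, 0.0176]] [0.5519732  0.00282551] [0.06261493 0.06264049 0.06243692 0.06246659]
[0.5519691  0.00320156 0.036     ]
t 12.45 pos [ 0.5549 -0.1425  0.1481] yaw 112.28 q6 -0.77 inc cm [13.39  5.43  1.77] turn
```

>>> servo_tool(
  increments=[
    [[0,4,1.6,0,0],[0,8,3.3,0,0],[0,11,4.5,0,0],[0,13.3,5.5,0,0],[0,13.3,5.5,1,0]],
  ],
)

```text
t: 12.95
tool_pos: [0.5543, 0.0047, 0.1356]
tool_rot: [1.744, 2.61, 0.003]
contact_force: [0.7, 0.0, -1.9]
opening: 0.0136
grip_force: 59.0
```

>>> servo_tool(
  increments=[
    [[0,0,0,1.5,0],[0,0,0,2.5,0],[0,0,0,2.5,0],[0,0,0,2.5,0],[0,0,0,2.5,0]],
  ],
)

```text
t: 13.45
tool_pos: [0.5539, 0.0015, 0.1099]
tool_rot: [1.751, 2.607, 0.0]
contact_force: [0.6, 0.5, -1.8]
opening: 0.0136
grip_force: 59.0
```

>>> servo_tool(
  increments=[
    [[0,0,0,0.2,0],[0,0,0,0.4,0],[0,0,0,0.6,0],[0,0,0,0.8,0],[0,0,0,1.0,0]],
  ],
)

```text
t: 13.95
tool_pos: [0.5534, 0.0022, 0.0993]
tool_rot: [-1.75, -2.609, -0.0]
contact_force: [-0.4, 0.8, -1.3]
opening: 0.0137
grip_force: 59.0
```

>>> servo_tool(
  increments=[
    [[0,0,0,0.4,0],[0,0,0,0.8,0],[0,0,0,1.2,0],[0,0,0,1.6,0],[0,0,0,2.0,0]],
  ],
)

```text
t: 14.45
tool_pos: [0.5534, 0.0022, 0.0791]
tool_rot: [-1.75, -2.609, 0.0]
contact_force: [-0.6, 0.1, -2.0]
opening: 0.0134
grip_force: 59.0
```

>>> servo_tool(
  increments=[
    [[0,0,0,0.2,0],[0,0,0,0.35,0],[0,0,0,0.5,0],[0,0,0,0.6,0],[0,0,0,0.7,0]],
  ],
)

```text
t: 14.95
tool_pos: [0.5536, 0.0022, 0.0726]
tool_rot: [1.75, 2.609, 0.0]
contact_force: [0.4, -0.3, -1.7]
opening: 0.0138
grip_force: 59.0
```

>>> servo_tool(
  increments=[
    [[0,0,0,0.1,0],[2.2,0,0,0.1,0],[3,0,0,0.05,0],[4,0,0,0,0],[5,0,0,0,0]],
  ],
)

```text
t: 15.45
tool_pos: [0.5536, 0.0022, 0.0726]
tool_rot: [1.75, 2.609, 0.0]
contact_force: [0.3, 0.1, 0.4]
opening: 0.0499
grip_force: 0.0
```

>>> servo_tool(
  increments=[
    [[6,0,0,-2,0],[6,0,0,-6,0],[6,0,0,-9,0],[6,0,0,-10,0],[6,0,0,-10,0]],
  ],
)

```text
t: 15.95
tool_pos: [0.5546, 0.0021, 0.1744]
tool_rot: [1.748, 2.606, 0.003]
contact_force: [-0.5, -0.3, -0.1]
opening: 0.0601
grip_force: 0.0
```

Run:
```python
from h import *
go(.5118,.1432,.035,[102.5])
s=cam('side'); save('g3.png',cv2.resize(s['img'][180:300,220:340],(600,600),interpolation=cv2.INTER_CUBIC))
```

```text
t 15.95 pos [0.5546 0.0021 0.1744] yaw 112.28 q6 -0.52 inc cm [14.71  1.34 13.91] turn [np.float64(9.78)]
```

View pics/g3.png

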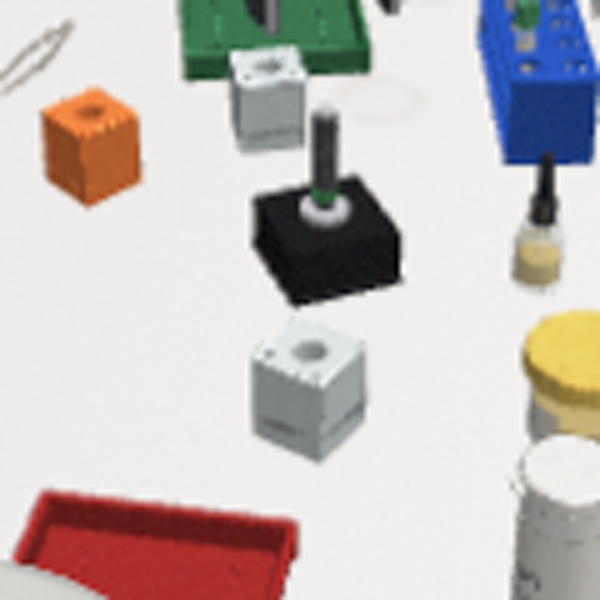

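The gauge is home in its stand, with its collar on the top face at crop (325,208). Both blocks are upright and undisturbed. I go to block 1.

>>> servo_tool(
  increments=[
    [[7,4,0.4,0,3],[7,8,0.8,0,6],[7,12,1.2,2,9.8],[7,14.6,1.5,5,9.8],[7,14.6,1.5,7.5,9.8]],
  ],
)

```text
t: 16.5
tool_pos: [0.5089, 0.1454, 0.0935]
tool_rot: [-1.96, -2.45, 0.005]
contact_force: [0.2, 0.1, -0.3]
opening: 0.0702
grip_force: 0.0
```

>>> servo_tool(
  increments=[
    [[7,0,0,0,0],[7,0,0,2,0],[7,0,0,4,0],[7,0,0,6,0],[7,0,0,6.3,0]],
  ],
)

```text
t: 17.0
tool_pos: [0.5099, 0.1421, 0.0318]
tool_rot: [-1.966, -2.446, 0.007]
contact_force: [-0.2, -0.5, -0.8]
opening: 0.0701
grip_force: 0.0
```

>>> servo_tool(
  increments=[
    [[5,0,0,0,0],[4.4,0,0,0,0],[3.8,0,0,0,0],[3.6,0,0,0,0],[3.6,0,0,0,0]],
  ],
  newtons=50,
)

```text
t: 17.5
tool_pos: [0.5131, 0.143, 0.036]
tool_rot: [1.966, 2.448, 0.003]
contact_force: [-0.4, -0.4, 4.8]
opening: 0.0415
grip_force: 52.4
```

>>> servo_tool(
  increments=[
    [[3.6,0,0,0,0],[3.6,0,0,-3,0],[3.6,0,0,-8,0],[3.6,0,0,-12,0],[3.6,0,0,-16,0]],
  ],
)

```text
t: 18.0
tool_pos: [0.5112, 0.143, 0.1953]
tool_rot: [-1.966, -2.449, 0.001]
contact_force: [0.8, 0.2, -2.6]
opening: 0.041
grip_force: 52.0
```

Run:
```python
from h import *
go(.4753,-.3496,.14,[83])
```

```text
t 18.0 pos [0.5112 0.143  0.1953] yaw 102.48 q6 -0.09 inc cm [-47.32 -14.15   5.53] turn [np.float64(19.48)]
```

>>> servo_tool(
  increments=[
    [[3.6,-4.4,-1.3,0,0],[3.6,-8.8,-2.6,0,0],[3.6,-13.2,-3.9,0,0],[3.6,-17.6,-5.2,0,0],[3.6,-22,-6.5,0,0]],
  ],
)

```text
t: 18.5
tool_pos: [0.495, -0.0872, 0.1936]
tool_rot: [-1.966, -2.449, 0.0]
contact_force: [1.3, 0.8, -1.3]
opening: 0.0413
grip_force: 52.0
```

>>> servo_tool(
  increments=[
    [[3.6,-4.4,-1.3,0,0],[3.6,-8.8,-2.6,0,0],[3.6,-13.2,-3.9,0,0],[3.6,-17.6,-5.2,0,0],[3.6,-21,-6.3,0,0]],
  ],
)

```text
t: 19.0
tool_pos: [0.4789, -0.3065, 0.1934]
tool_rot: [-1.968, -2.447, 0.0]
contact_force: [1.4, 0.6, -1.8]
opening: 0.0413
grip_force: 52.0
```

>>> servo_tool(
  increments=[
    [[3.6,-4.3,-1.3,0,6],[3.6,-4.3,-1.3,2,12],[3.6,-4.3,-1.3,4,19.5],[3.6,-4.3,-1.3,5.5,19.5],[3.6,-4.3,-1.3,5.5,19.5]],
  ],
)

```text
t: 19.5
tool_pos: [0.4747, -0.3474, 0.1355]
tool_rot: [-2.345, -2.08, 0.001]
contact_force: [0.3, 0.7, -4.1]
opening: 0.0413
grip_force: 51.9
```

>>> servo_tool(
  increments=[
    [[3.6,0,0,0,0],[3.6,0,0,0,0]],
  ],
)

```text
t: 19.7
tool_pos: [0.4772, -0.3495, 0.1408]
tool_rot: [2.35, 2.082, 0.0]
contact_force: [0.8, -0.3, -2.3]
opening: 0.0413
grip_force: 51.9
```

Run:
```python
from h import *
go(.4753,-.3496,.04,[83])
s=cam('side');t=cam('top')
a=cv2.resize(s['img'][220:340,190:310],(400,400),interpolation=cv2.INTER_CUBIC);b=np.clip(1.6*cv2.resize(t['img'][195:275,355:435],(400,400),interpolation=cv2.INTER_CUBIC).astype(float),0,255).astype(np.uint8)
save('t1.png',np.hstack([a,b]))
```

```text
t 19.7 pos [ 0.4772 -0.3495  0.1408] yaw 83.07 q6 -0.64 inc cm [-0.02 -0.21 10.08] turn [np.float64(0.07)]
```

View pics/t1.png

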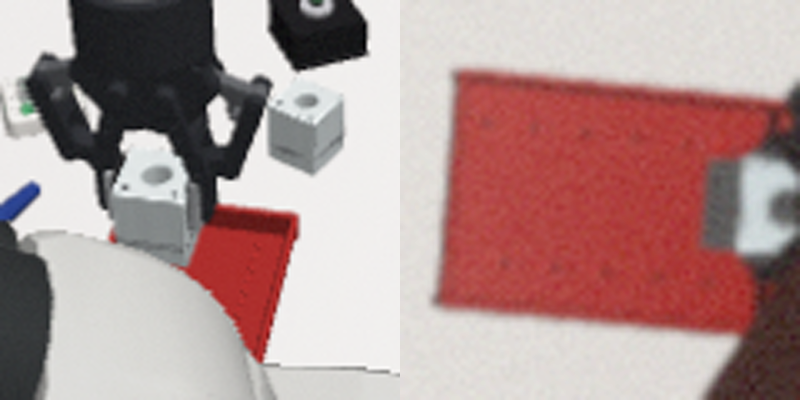

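The block is held level and square above the red tray's -y half, as planned. I lower it.

>>> servo_tool(
  increments=[
    [[3.6,0,-0.1,2.5,0],[3.6,0,-0.1,5.5,0],[3.6,0,-0.1,8,0],[3.6,0,-0.1,9.4,0],[3.6,0,-0.1,9.4,0]],
  ],
)

```text
t: 20.3
tool_pos: [0.4745, -0.3481, 0.0436]
tool_rot: [-2.35, -2.079, 0.001]
contact_force: [-1.1, 0.0, -1.4]
opening: 0.0412
grip_force: 51.9
```

>>> servo_tool(
  increments=[
    [[3.6,0,0,0.15,0],[3.6,0,0,0.3,0],[3.6,0,0,0.45,0],[3.6,0,0,0.6,0],[3.6,0,0,0.75,0]],
  ],
)

```text
t: 20.8
tool_pos: [0.4759, -0.3496, 0.0389]
tool_rot: [2.352, 2.08, 0.0]
contact_force: [-2.3, 2.0, 11.0]
opening: 0.0411
grip_force: 53.4
```

>>> servo_tool(
  increments=[
    [[4.4,0,0,-0.15,0],[5,0,0,-0.15,0],[5.6,0,0,-0.15,0],[5.6,0,0,-0.15,0],[5.6,0,0,-2,0]],
  ],
)

```text
t: 21.3
tool_pos: [0.4738, -0.3476, 0.0553]
tool_rot: [-2.349, -2.077, 0.001]
contact_force: [-0.8, -0.4, 0.1]
opening: 0.0561
grip_force: 0.0
```

>>> servo_tool(
  increments=[
    [[5.6,0,0,-4,0],[6,0,0,-8,0],[7,0,0,-10,0],[7,0,0,-10,0],[7,0,0,-10,0]],
  ],
)

```text
t: 21.8
tool_pos: [0.4755, -0.3491, 0.1578]
tool_rot: [2.353, 2.081, 0.0]
contact_force: [0.2, 0.8, -0.4]
opening: 0.0697
grip_force: 0.0
```

Run:
```python
from h import *
go(.5530,-.1417,.035,[60])
```

```text
t 21.8 pos [ 0.4755 -0.3491  0.1578] yaw 82.97 q6 -0.64 inc cm [21.54  5.16 12.28] turn [np.float64(22.97)]
```

>>> servo_tool(
  increments=[
    [[7,4.4,1,0,4],[7,8.8,2,0,8],[7,13.2,3.1,0,14],[7,17.6,4.2,0,20],[7,21.5,5.2,2,23]],
  ],
)

```text
t: 22.3
tool_pos: [0.5546, -0.1405, 0.1383]
tool_rot: [2.722, 1.566, 0.002]
contact_force: [1.0, -0.7, -0.2]
opening: 0.0696
grip_force: 0.0
```

>>> servo_tool(
  increments=[
    [[7,0,0,2,0],[7,0,0,3,0],[7,0,0,3,0],[7,0,0,3,0]],
  ],
)

```text
t: 22.7
tool_pos: [0.5529, -0.1428, 0.1074]
tool_rot: [-2.721, -1.568, 0.001]
contact_force: [0.6, 0.2, 0.7]
opening: 0.07
grip_force: 0.0
```

Run:
```python
from h import *
go(.5530,-.1417,.035,[60])
```

```text
t 22.7 pos [ 0.5529 -0.1428  0.1074] yaw 59.91 q6 0.14 inc cm [ 0.1  -0.04  7.24] turn [np.float64(-0.09)]
```

>>> servo_tool(
  increments=[
    [[7,0,0,2,0],[7,0,0,4,0],[7,0,0,6,0],[7,0,0,7.2,0],[7,0,0,7.2,0]],
  ],
)

```text
t: 23.2
tool_pos: [0.5524, -0.1425, 0.0348]
tool_rot: [-2.72, -1.568, 0.003]
contact_force: [-0.4, -0.2, -1.4]
opening: 0.0701
grip_force: 0.0
```

>>> servo_tool(
  increments=[
    [[5,0,0,0,0],[4.4,0,0,0,0],[3.8,0,0,0,0],[3.6,0,0,0,0],[3.6,0,0,0,0]],
  ],
)

```text
t: 23.7
tool_pos: [0.5546, -0.1427, 0.0377]
tool_rot: [2.719, 1.569, 0.003]
contact_force: [-0.0, -0.3, 5.6]
opening: 0.0415
grip_force: 52.7
```

>>> servo_tool(
  increments=[
    [[3.6,0,0,0,0],[3.6,0,0,-3,0],[3.6,0,0,-7,0],[3.6,0,0,-10,0],[3.6,0,0,-10,0]],
  ],
)

```text
t: 24.2
tool_pos: [0.5565, -0.1432, 0.1415]
tool_rot: [2.714, 1.567, 0.01]
contact_force: [0.2, -1.4, -1.1]
opening: 0.0411
grip_force: 52.1
```

Run:
```python
from h import *
go(.4845,-.2742,.14,[83])
```

```text
t 24.2 pos [ 0.5565 -0.1432  0.1415] yaw 59.99 q6 0.14 inc cm [-14.94   0.31   0.13] turn [np.float64(-23.01)]
```

>>> servo_tool(
  increments=[
    [[3.6,-4,0.2,0,-6],[3.6,-8,0.4,0,-12],[3.6,-12,0.5,0,-18],[3.6,-14.8,0.6,0,-23],[3.6,-14.8,0.6,0,-23]],
  ],
)

```text
t: 24.7
tool_pos: [0.4823, -0.2752, 0.1339]
tool_rot: [-2.355, -2.076, 0.002]
contact_force: [1.0, 0.3, -1.0]
opening: 0.0413
grip_force: 51.9
```

>>> servo_tool(
  increments=[
    [[3.6,0,0,0,0],[3.6,0,0,0,0],[3.6,0,0,0,0]],
  ],
)

```text
t: 25.0
tool_pos: [0.4848, -0.2722, 0.1354]
tool_rot: [-2.351, -2.082, -0.0]
contact_force: [-0.0, -0.2, -0.9]
opening: 0.0413
grip_force: 51.9
```

Run:
```python
from h import *
go(.4845,-.2742,.042,[83])
```

```text
t 25.0 pos [ 0.4848 -0.2722  0.1354] yaw 83.04 q6 -0.52 inc cm [-0.21  0.    9.34] turn [np.float64(0.04)]
```

>>> servo_tool(
  increments=[
    [[3.6,-0.1,0,2.5,0],[3.6,-0.1,0,5.5,0],[3.6,-0.1,0,8,0],[3.6,-0.1,0,8.9,0],[3.6,-0.1,0,8.9,0]],
  ],
)

```text
t: 25.5
tool_pos: [0.4838, -0.2729, 0.0454]
tool_rot: [-2.35, -2.08, 0.001]
contact_force: [-0.3, -0.2, -2.1]
opening: 0.0414
grip_force: 51.9
```

>>> servo_tool(
  increments=[
    [[3.6,0,0,0.15,0],[3.6,0,0,0.3,0],[3.6,0,0,0.45,0],[3.6,0,0,0.6,0],[3.6,0,0,0.7,0]],
  ],
)

```text
t: 26.0
tool_pos: [0.4847, -0.2746, 0.0407]
tool_rot: [2.353, 2.081, 0.0]
contact_force: [-1.7, 1.4, 8.6]
opening: 0.0411
grip_force: 53.1
```

>>> servo_tool(
  increments=[
    [[4.4,0,0,-0.15,0],[5,0,0,-0.15,0],[5.6,0,0,-0.15,0],[5.6,0,0,-0.15,0],[5.6,0,0,-2,0]],
  ],
)

```text
t: 26.5
tool_pos: [0.4825, -0.2729, 0.0574]
tool_rot: [-2.349, -2.077, 0.002]
contact_force: [0.1, 0.2, -0.1]
opening: 0.0558
grip_force: 0.0
```

>>> servo_tool(
  increments=[
    [[5.6,0,0,-4,0],[5.6,0,0,-8,0],[5.6,0,0,-13,0],[5.6,0,0,-17,0],[5.6,3,0,-17,0]],
  ],
)

```text
t: 27.0
tool_pos: [0.491, -0.2483, 0.2387]
tool_rot: [2.346, 2.068, 0.004]
contact_force: [0.8, 0.5, 0.1]
opening: 0.056
grip_force: 0.0
```

>>> servo_tool(
  increments=[
    [[5.6,4,-3,0,0],[5.6,8,-6,0,0],[5.6,12,-9,0,0],[5.6,16,-9,0,0],[5.6,16,-9,0,0]],
  ],
)

```text
t: 27.5
tool_pos: [0.4179, -0.0713, 0.23]
tool_rot: [2.347, 2.087, 0.003]
contact_force: [-0.6, -0.6, 0.1]
opening: 0.0557
grip_force: 0.0
```

Run:
```python
from h import *
s=cam('side');t=cam('top');o=ctrl.get_obs();print(o['t'],o['tool_pos'])
a=cv2.resize(s['img'][190:340,170:320],(400,400),interpolation=cv2.INTER_CUBIC);b=np.clip(1.6*cv2.resize(t['img'][155:305,255:455],(400,300),interpolation=cv2.INTER_CUBIC).astype(float),0,255).astype(np.uint8)
save('t2.png',np.hstack([a,cv2.copyMakeBorder(b,0,100,0,0,0)]))
```

```text
27.6 [ 0.41842217 -0.07423438  0.2302087 ]
```

View pics/t2.png

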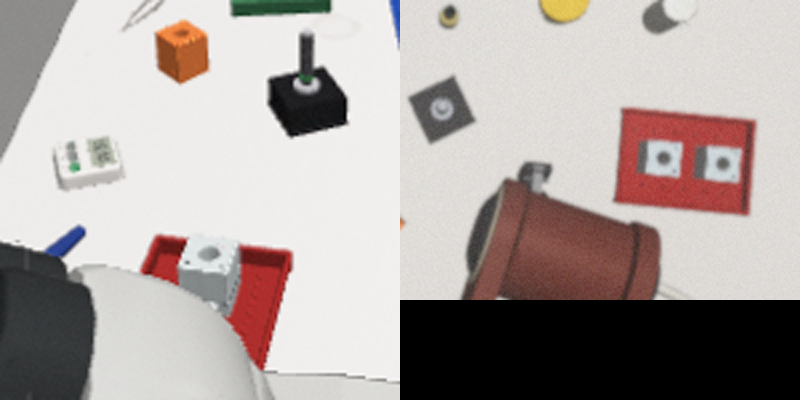

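Both blocks stand upright in the red tray, at crop (662,158) and (722,163). The gauge is home in its stand and the robot is clear.

```bash
python3 -c "
from station import ctrl
print(ctrl.finish_job())"
```

```text
the job is handed in; nothing more can be done
None
```

I judged both blocks tight, since each stopped the gauge dead at about 12 mm with 9–11 N. Both now stand upright in the red tray, the gauge is fully home in its stand, and I handed the job in at about 27.6 s (no verdict shown).

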